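# Heft two look-alike specimen canisters and hold up the one with the ore

## Robot

A 6-joint arm with a two-finger parallel gripper is mounted at the origin on the work surface. World frame = base frame: x ahead of the robot, y to its left, z up, the work surface at z = 0. Lengths are in mm, angles in rad, forces in N, time in s.
With the tool pointing down it reaches from about 350 to 800 mm from the base axis. Payload 7.3 kg.
Tool frame: the origin (TCP) lies at the very end of the fingers, on their centre line; the grasp point (between the pads) lies 19 mm behind it; z points along the fingers, y is the direction in which the jaws open and shut (so a half turn about z gives the same grasp; the last joint's range is limited). The gripper opens to 85 mm and grips with 20 to 120 N. Pads are 22 mm wide; open, the fingers measure 114 mm over their backs; the gripper's body (76 mm by 85 mm) begins 54 mm behind the grasp point. The pads swing forward as they close: fully open they stand 13 mm farther back than shut.
Start: joints at [-1.456, 0.342, 1.524, -0, 1.275, -0.146], TCP at [135.395, -507.26, 231.322] pointing down, gripper open.
Joint ranges: [-2.53, 2.53], [-0.77, 2.02], [0.04, 2.7], [-1, 4.14], [0.28, 2.66], [-3.11, 3.11]. Speed limits (rad/s): [2.57, 2.57, 3.14, 3.14, 3.14, 3.14].

## Interface

Orientations are given as a rotation vector (axis times angle).
In Python, from plant import sensors, optics, manip gives the robot as it stands.
- The arm moves only by the tool send_rows, never from a script. Its argument "deltas" is a list of rows, each an object of numbers: "fingers": the closure, from 0 (fully open) to 1 (shut); "x", "y", "z": the shift along the tool's x, y, z in cm; "twist": the turn about the tool's z in degrees. A call has 1 to 8 rows; each row is the pose to reach, as a shift and turn from the pose commanded when the call began, along the tool's axes at that moment; what a row does not reach only later rows make up. A row lasts 1/8 s, in which the tool goes at most 62.5 mm and 10.7 degrees, less where a joint would pass 70% of its speed; a pose out of reach is approached as far as the arm can. A call with a gripper value outside its range is refused whole. The fingers move at their own pace and stop on an object; "squeeze" is the grip in N (left out, the last holds). Time passes only in rows, so rows that repeat a pose let the fingers close. It gives the time, the measured TCP pose, the force and the opening at its end, in the units of the state.
- sensors.get_state(): the state, without advancing time (a new reading comes with each control period).
- optics.read_camera(name): name is "side" or "top"; returns the picture (480x640x3 uint8, red, green, blue); there is no depth.
- optics.get_calibration(name): a dict with "vertical_fov" (degrees; the focal length in pixels is half the picture's height over the tangent of half this angle, whatever the lens; pixels are square), "cx", "cy" (the principal point, pixels), "extrinsics" (4x4, takes a point from camera to world coordinates). Camera axes: x right, y down, z forward; pixel columns grow to the right and rows downward; lengths in mm; the calibration is good to about 2 mm. A picture is of the moment at which its call begins. get_calibration takes no time and is no camera call.
- manip.close_job(): hands the job in, once; it reports no verdict.
The state is a dict: "time_s": time; "q": joint angles; "joint_velocities": joint speeds; "joint_efforts": joint torques, N m; "position": TCP position; "orientation": TCP orientation; "contact_force": force on the tool from outside, world axes, zero at the start; "wrist_torque": the same for the moment, N m; "grip_width": finger opening in mm.
Only numpy, scipy, OpenCV 4.12 (cv2) and the standard library are available. Lean on these libraries where they do the work, as an engineer would, in place of code of your own. Each camera call takes 0.05 s, during which the arm holds its last target. There are 200 camera calls.

## Task

Two look-alike closed metal canisters stand on cork coasters; one has a lump of ore inside, so heft them: first lift the one on the robot's left clear of its coaster, stand it back upright in the middle of the same coaster and let go, then lift the one on the right. Show the heavier one to the buyer: finish while holding it in the gripper, still and upright, over the middle of the square grey display pad and well clear of it (about 15 cm of air under it), with the lighter one standing upright and let go in the middle of its own coaster. Set the canisters down rather than dropping them, never tip them over, and leave the toy fire engine, the toy car and the calculator where they are.

Things in the scene. Friction and masses are not known exactly. Their poses are not given: they have to be found in the camera images.
- canister_left_center (a point): centre, half-way up, of the closed metal canister on the robot's left (positive y): upright cylinder, 62 mm in diameter, 70 mm high, lid fixed shut, z along its axis. The two look exactly alike: either one holds ore (450 to 600 g in all), the other only packing (120 to 140 g); contents are loose and may shift a few mm. Starts within 6 mm of its coaster's middle
- canister_right_center (a point): centre, half-way up, of the closed metal canister on the robot's right (negative y): upright cylinder, 62 mm in diameter, 70 mm high, lid fixed shut, z along its axis. The two look exactly alike: either one holds ore (450 to 600 g in all), the other only packing (120 to 140 g); contents are loose and may shift a few mm. Starts within 6 mm of its coaster's middle
- coaster_left: fixed round cork coaster under the left canister, 100 mm in diameter and 4 mm thick; origin at the centre of its underside, on the table
- coaster_right: fixed round cork coaster under the right canister, 100 mm in diameter and 4 mm thick; origin at the centre of its underside, on the table
- display_pad_top (a point): centre of the top of the fixed square display pad (wooden base 90 mm square with a grey cloth top), which lies beyond the canisters, near the middle; this point is 14 mm above the table, z up
- toy_engine: loose red toy fire engine with a ladder, 137 mm long, 56 mm wide, 70 mm high, to the right; origin at the centre of its underside, x along its length; leave alone
- toy_car: loose black toy car, 120 mm long, 50 mm wide, 48 mm high, to the left; origin at the centre of its underside, x along its length; leave alone
- calculator: loose white pocket calculator lying flat between the canisters, 105 x 64 mm and 13 mm high; origin at the centre of its underside, x along its length; leave alone

How it is judged (in metres and radians):
On the way, in this order (a step that is already met when the one before it is completed fails the run):
1. the left canister is lifted in the gripper, at least about 30 mm clear of its coaster, for 0.3 s, while the right one stands on its own (height (world z) of canister_left_center above 0.07 m and contact force between canister_left and the fingers above 1 N and contact force between canister_right and coaster_right above 0.5 N and horizontal distance between canister_right_center and coaster_right below 0.03 m and angle between canister_right_center's own z axis and vertical below 0.1 rad and height (world z) of canister_right_center below 0.046 m and contact force between canister_right and the fingers below 0.1 N), for 0.3 s.
2. the left canister stands upright on its coaster again, let go (contact force between canister_left and coaster_left above 0.5 N and horizontal distance between canister_left_center and coaster_left below 0.03 m and angle between canister_left_center's own z axis and vertical below 0.1 rad and height (world z) of canister_left_center below 0.046 m and contact force between canister_left and the fingers below 0.1 N), for 0.2 s.
3. the right canister is lifted in the gripper, at least about 30 mm clear of its coaster, for 0.3 s, while the left one stands on its own (all of step 2 and height (world z) of canister_right_center above 0.07 m and contact force between canister_right and the fingers above 1 N), for 0.3 s.
At the end, for the whole second after the job is handed in: The heavier canister is held still, upright within 0.2 rad, within 45 mm of over the pad's centre, its underside 80 mm or more above the pad; the lighter (under 2.5 N on its coaster) stands upright, let go, within 30 mm of its own coaster's middle ((((contact force between canister_left and the fingers above 1 N and horizontal distance between canister_left_center and display_pad_top below 0.045 m and z of canister_left_center in the frame of display_pad_top above 0.115 m and angle between canister_left_center's own z axis and vertical below 0.2 rad and linear speed of canister_left below 0.03 m/s and contact force between canister_left and display_pad below 0.05 N) and (contact force between canister_right and coaster_right between 0.5 and 2.5 N and horizontal distance between canister_right_center and coaster_right below 0.03 m and angle between canister_right_center's own z axis and vertical below 0.1 rad and height (world z) of canister_right_center below 0.046 m and contact force between canister_right and the fingers below 0.1 N and linear speed of canister_right below 0.03 m/s)) or ((contact force between canister_right and the fingers above 1 N and horizontal distance between canister_right_center and display_pad_top below 0.045 m and z of canister_right_center in the frame of display_pad_top above 0.115 m and angle between canister_right_center's own z axis and vertical below 0.2 rad and linear speed of canister_right below 0.03 m/s and contact force between canister_right and display_pad below 0.05 N) and (contact force between canister_left and coaster_left between 0.5 and 2.5 N and horizontal distance between canister_left_center and coaster_left below 0.03 m and angle between canister_left_center's own z axis and vertical below 0.1 rad and height (world z) of canister_left_center below 0.046 m and contact force between canister_left and the fingers below 0.1 N and linear speed of canister_left below 0.03 m/s)))); the arm keeps its last pose, push and grip.
It fails at once if a canister is tipped over (more than 0.5 rad) (angle between any of canister_left_center, canister_right_center's own z axis and vertical above 0.5 rad).
It fails at once if a canister is dropped or thrown (out of the fingers and faster than 0.6 m/s) ((contact force between canister_left and the fingers below 0.05 N and linear speed of canister_left above 0.6 m/s) or (contact force between canister_right and the fingers below 0.05 N and linear speed of canister_right above 0.6 m/s)).
It fails at once if the toy engine, the toy car or the calculator is moved by more than 20 mm (distance of any of toy_engine, toy_car, calculator from where it was at the start of the episode above 0.02 m).
It also fails if it takes over 67 s, if anything falls off the work surface, if the arm or the gripper's body presses on something with over 40 N, if the wrist force passes 120 N, or if a joint passes its speed limit or range.

## Working session

There is one attempt and no reset: what is moved stays moved. The work goes in short steps, Python scripts to look and compute and a tool call to move; the robot and the scene stay as the last step left them, time stands still between calls to the robot, and variables do not carry over. Pictures are saved under pics/ and viewed, about 8 in all and at most 12, crops included, and the job is handed in when it is done.

Besides the shell and the picture viewer there is one more tool, called after ">>>" as name([rows], argument=value, ...), one row to a line, values as JSON. send_rows: Moves the arm, as the interface text tells. Its arguments: {"type":"object","properties":{"deltas":{"type":"array","items":{"type":"object","properties":{"fingers":{"type":"number"},"x":{"type":"number"},"y":{"type":"number"},"z":{"type":"number"},"twist":{"type":"number"}}}},"squeeze":{"type":"number"}},"required":["deltas"]}

```bash
mkdir -p pics; python3 - <<'E'
from plant import sensors, optics
import cv2, numpy as np
np.set_printoptions(precision=4,suppress=True)
for n in("top","side"):
    cv2.imwrite(f"pics/{n}0.png",optics.read_camera(n)[:,:,::-1]); c=optics.get_calibration(n);print(n,c)
print(sensors.get_state())
E
```

```text
top {'vertical_fov': 51.94835257329687, 'cx': 314.5202636808504, 'cy': 242.07844677563446, 'extrinsics': array([[   0.014 ,   -0.9955,    0.0937,  413.212 ],
       [  -0.9998,   -0.015 ,   -0.0102,   16.0001],
       [   0.0116,   -0.0935,   -0.9956, 1360.9615],
       [   0.    ,    0.    ,    0.    ,    1.    ]])}
side {'vertical_fov': 52.97809975836545, 'cx': 310.96977702656454, 'cy': 238.0618031666758, 'extrinsics': array([[   0.98  ,   -0.1472,    0.134 ,  392.1216],
       [  -0.199 ,   -0.708 ,    0.6776, -709.6361],
       [  -0.0049,   -0.6907,   -0.7231,  802.6231],
       [   0.    ,    0.    ,    0.    ,    1.    ]])}
{'time_s': 0.1, 'q': array([-1.456 ,  0.3427,  1.5249,  0.    ,  1.2754, -0.146 ]), 'joint_velocities': array([ 0.001 , -0.0004, -0.0027,  0.0001,  0.0003,  0.0008]), 'joint_efforts': array([  0.0015, -43.4449, -24.649 ,  -0.0002,   0.0046,   0.    ]), 'position': array([ 135.337 , -506.8907,  230.6982]), 'orientation': array([-3.1136, -0.4082, -0.    ]), 'contact_force': array([-0.3388,  0.2032, -0.1055]), 'wrist_torque': array([-0.0172, -0.0539,  0.0494]), 'grip_width': 85.33244656327997}
```

View pics/top0.png

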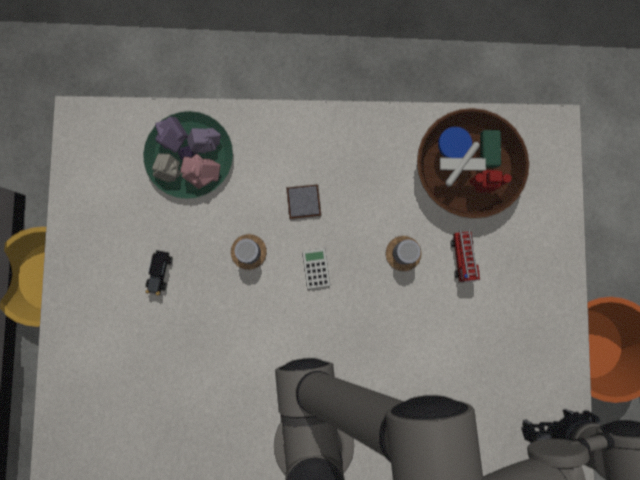

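View pics/side0.png

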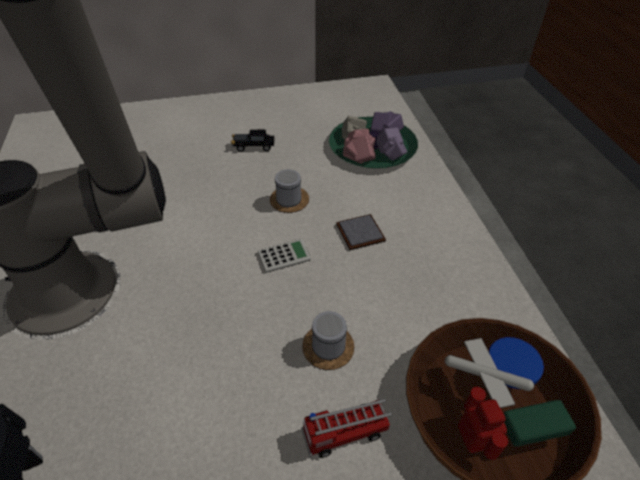

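The top view shows the left canister near (247,251), the right one near (406,252), the pad near (304,202), the calculator near (316,270), the engine near (466,257) and the car near (158,272). I'll enlarge the canisters to measure them.

```bash
python3 - <<'E'
import cv2, numpy as np
t=cv2.imread("pics/top0.png"); s=cv2.imread("pics/side0.png")
f=lambda im,x,y,w,h:cv2.resize(im[y:y+h,x:x+w],None,fx=5,fy=5,interpolation=cv2.INTER_CUBIC)
a=np.hstack([f(t,220,220,80,60),f(t,375,220,80,60)])
b=np.hstack([f(t,265,175,80,60),f(s,300,310,80,60)])
cv2.imwrite("pics/crop.png",np.vstack([a,b]))
E
```

```text
(no output)
```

View pics/crop.png

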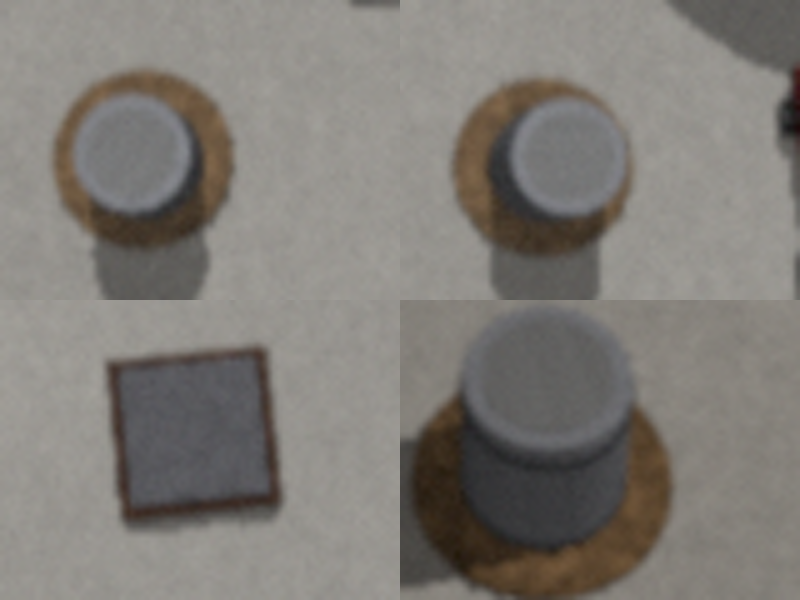

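The crops give these full-picture positions:

| Item | Position (px) |
|---|---|
| Left lid | (246.2, 250.2) |
| Left coaster | (248.4, 251.2) |
| Right lid | (408.4, 250.8) |
| Right coaster | (403.1, 253.0) |
| Pad top | (303.6, 201.0) |
| Right lid, side view | (329.2, 325.6) |

```bash
cat > h.py <<'E'
import numpy as np
from plant import optics
from scipy.spatial.transform import Rotation as R
np.set_printoptions(precision=2,suppress=True)
def w(n,u,v,z):
    c=optics.get_calibration(n);f=240/np.tan(np.radians(c["vertical_fov"]/2));E=c["extrinsics"]
    d=E[:3,:3]@[(u-c["cx"])/f,(v-c["cy"])/f,1];o=E[:3,3]
    return (o+d*(z-o[2])/d[2])[:2]
def tool(st,p,yaw):
    "shift (tool axes, cm) to world TCP p, and yaw of tool y axis now -> wanted (deg mod 180)"
    M=R.from_rotvec(st["orientation"]).as_matrix(); y=np.degrees(np.arctan2(M[1,1],M[0,1]))
    d=M.T@(np.array(p)-st["position"])/10
    t=(-(yaw-y)+90)%180-90
    return d,t,M
E
python3 - <<'E'
from h import *
from plant import sensors
for l,a in dict(Llid=("top",246.2,250.2,74),Lco=("top",248.4,251.2,4),Rlid=("top",408.4,250.8,74),Rco=("top",403.1,253,4),pad=("top",303.6,201,14),
 calc=("top",316,270,13),eng=("top",466,257,50),car=("top",158,272,40),RlidS=("side",329.2,325.6,74),LlidS=("side",288,178.5,74),padS=("side",361,231.5,14),engS=("side",346,425,35),corner=("top",0,0,0)).items(): print(l,w(*a))
s=sensors.get_state();print(tool(s,[0,0,0],0)[1:],s["q"])
E
```

```text
Llid [510.28 181.18]
Lco [512.88 184.03]
Rlid [ 515.03 -244.02]
Rco [ 514.24 -243.44]
pad [653.67  33.97]
calc [463.44  -2.97]
eng [ 502.59 -403.22]
car [451.03 418.93]
RlidS [ 515.99 -244.89]
LlidS [512.63 175.88]
padS [654.68  26.46]
engS [ 506.78 -408.99]
corner [1229.41  919.73]
(np.float64(-75.0606171072585), array([[ 0.97,  0.26, -0.  ],
       [ 0.26, -0.97,  0.  ],
       [ 0.  , -0.  , -1.  ]])) [-1.46  0.34  1.52  0.    1.28 -0.15]
```

>>> send_rows([
  {"x": 35.5, "y": -22.3, "twist": 15},
  {"x": 35.5, "y": -22.3, "twist": 15},
  {"x": 35.5, "y": -22.3, "twist": 15},
  {"x": 35.5, "y": -22.3, "twist": 15},
  {"x": 35.5, "y": -22.3, "twist": 15},
  {"x": 35.5, "y": -22.3, "twist": 15},
  {"x": 35.5, "y": -22.3, "twist": 15},
  {"x": 35.5, "y": -22.3, "twist": 15},
], squeeze=40)

```text
invalid input at $.deltas[0]: expected keys fingers, x, y, z, twist
```

>>> send_rows([
  {"x": 35.5, "y": -22.3, "z": 0, "fingers": 0, "twist": 15},
  {"x": 35.5, "y": -22.3, "z": 0, "fingers": 0, "twist": 15},
  {"x": 35.5, "y": -22.3, "z": 0, "fingers": 0, "twist": 15},
  {"x": 35.5, "y": -22.3, "z": 0, "fingers": 0, "twist": 15},
  {"x": 35.5, "y": -22.3, "z": 0, "fingers": 0, "twist": 15},
  {"x": 35.5, "y": -22.3, "z": 0, "fingers": 0, "twist": 15},
  {"x": 35.5, "y": -22.3, "z": 0, "fingers": 0, "twist": 15},
  {"x": 35.5, "y": -22.3, "z": 0, "fingers": 0, "twist": 15},
], squeeze=40)

```text
time_s: 1.1
position: [422.3, -197.8, 230.9]
orientation: [-3.141, -0.006, 0.0]
contact_force: [-0.2, -0.4, -0.6]
grip_width: 85.0
```

>>> send_rows([
  {"x": 8.8, "y": -37.8, "z": 0, "fingers": 0, "twist": 0},
  {"x": 8.8, "y": -37.8, "z": 0, "fingers": 0, "twist": 0},
  {"x": 8.8, "y": -37.8, "z": 0, "fingers": 0, "twist": 0},
  {"x": 8.8, "y": -37.8, "z": 0, "fingers": 0, "twist": 0},
  {"x": 8.8, "y": -37.8, "z": 0, "fingers": 0, "twist": 0},
  {"x": 8.8, "y": -37.8, "z": 0, "fingers": 0, "twist": 0},
  {"x": 8.8, "y": -37.8, "z": 9, "fingers": 0, "twist": 0},
  {"x": 8.8, "y": -37.8, "z": 9, "fingers": 0, "twist": 0},
])

```text
time_s: 2.1
position: [507.7, 177.5, 138.0]
orientation: [3.14, 0.0, -0.007]
contact_force: [0.5, -0.2, -0.7]
grip_width: 85.6
```

```bash
python3 - <<'E'
from h import *
from plant import sensors
import cv2
s=sensors.get_state();print(s["time_s"],s["position"],s["orientation"],s["contact_force"],s["q"])
im=optics.read_camera("side")[:,:,::-1]
cv2.imwrite("pics/side1.png",cv2.resize(im[60:260,180:440],None,fx=3,fy=3,interpolation=cv2.INTER_CUBIC))
E
```

```text
2.1 [507.65 177.47 138.03] [ 3.14  0.   -0.01] [ 0.46 -0.19 -0.7 ] [ 0.19  0.46  1.62 -0.    1.07  1.76]
```

View pics/side1.png

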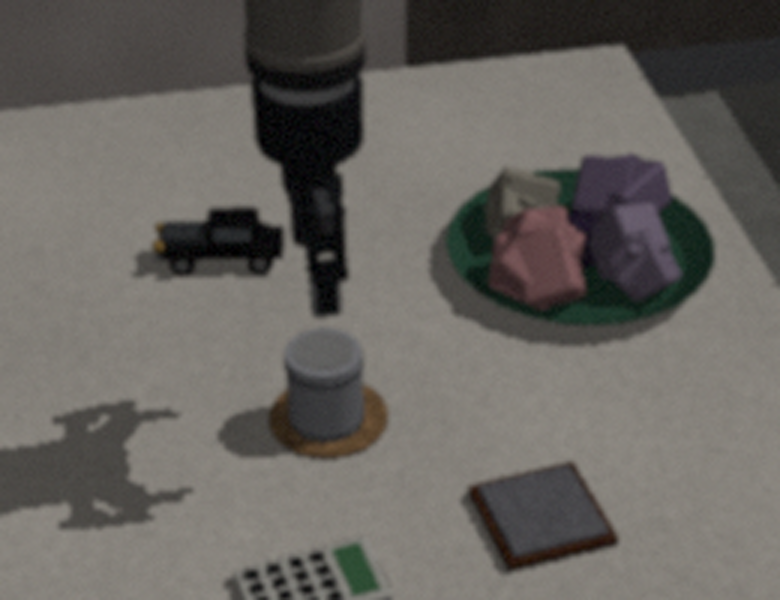

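The gripper hangs over the left canister. Its lid centre is at full-picture (287.8, 176.7), which agrees with the top view, so I'm descending.

>>> send_rows([
  {"x": 0, "y": 0, "z": 0, "fingers": 0, "twist": 0},
  {"x": 0, "y": 0, "z": 3, "fingers": 0, "twist": 0},
  {"x": 0, "y": 0, "z": 6, "fingers": 0, "twist": 0},
  {"x": 0, "y": 0, "z": 8, "fingers": 0, "twist": 0},
  {"x": 0, "y": 0, "z": 10, "fingers": 0, "twist": 0},
  {"x": 0, "y": 0, "z": 11.5, "fingers": 0, "twist": 0},
  {"x": 0, "y": 0, "z": 12.3, "fingers": 0, "twist": 0},
  {"x": 0, "y": 0, "z": 12.3, "fingers": 0, "twist": 0},
])

```text
time_s: 3.15
position: [509.5, 177.5, 18.4]
orientation: [3.141, -0.002, 0.0]
contact_force: [0.1, 0.1, -0.7]
grip_width: 84.8
```

>>> send_rows([
  {"x": 0, "y": 0, "z": 0, "fingers": 1, "twist": 0},
  {"x": 0, "y": 0, "z": 0, "fingers": 1, "twist": 0},
  {"x": 0, "y": 0, "z": 0, "fingers": 1, "twist": 0},
  {"x": 0, "y": 0, "z": 0, "fingers": 1, "twist": 0},
  {"x": 0, "y": 0, "z": 0, "fingers": 1, "twist": 0},
  {"x": 0, "y": 0, "z": 0, "fingers": 1, "twist": 0},
  {"x": 0, "y": 0, "z": 0, "fingers": 1, "twist": 0},
  {"x": 0, "y": 0, "z": 0, "fingers": 1, "twist": 0},
], squeeze=50)

```text
time_s: 4.15
position: [510.1, 178.2, 19.6]
orientation: [-3.141, 0.001, -0.004]
contact_force: [-1.8, 1.8, 5.5]
grip_width: 61.8
```

>>> send_rows([
  {"x": 0, "y": 0, "z": -1, "fingers": 1, "twist": 0},
  {"x": 0, "y": 0, "z": -3, "fingers": 1, "twist": 0},
  {"x": 0, "y": 0, "z": -5, "fingers": 1, "twist": 0},
  {"x": 0, "y": 0, "z": -7, "fingers": 1, "twist": 0},
  {"x": 0, "y": 0, "z": -7, "fingers": 1, "twist": 0},
  {"x": 0, "y": 0, "z": -7, "fingers": 1, "twist": 0},
  {"x": 0, "y": 0, "z": -7, "fingers": 1, "twist": 0},
  {"x": 0, "y": 0, "z": -7, "fingers": 1, "twist": 0},
])

```text
time_s: 5.15
position: [508.9, 177.5, 87.5]
orientation: [3.141, -0.002, -0.002]
contact_force: [-0.1, -0.2, -4.6]
grip_width: 61.9
```

>>> send_rows([
  {"x": 0, "y": 0, "z": 0, "fingers": 1, "twist": 0},
  {"x": 0, "y": 0, "z": 0, "fingers": 1, "twist": 0},
  {"x": 0, "y": 0, "z": 0, "fingers": 1, "twist": 0},
  {"x": 0, "y": 0, "z": 0, "fingers": 1, "twist": 0},
])

```text
time_s: 5.65
position: [509.3, 177.6, 88.3]
orientation: [3.142, -0.002, 0.0]
contact_force: [-0.8, -0.5, -4.7]
grip_width: 61.8
```

```bash
python3 - <<'E'
from h import *
from plant import sensors
import cv2
s=sensors.get_state();print(s)
im=optics.read_camera("side")[:,:,::-1]
cv2.imwrite("pics/side2.png",cv2.resize(im[60:260,180:440],None,fx=3,fy=3,interpolation=cv2.INTER_CUBIC))
E
```

```text
{'time_s': 5.65, 'q': array([ 0.19,  0.52,  1.67, -0.  ,  0.95,  1.77]), 'joint_velocities': array([ 0., -0., -0., -0., -0., -0.]), 'joint_efforts': array([ -0.  , -50.07, -21.04,  -0.  ,  -0.  ,  -0.  ]), 'position': array([509.26, 177.63,  88.29]), 'orientation': array([ 3.14, -0.  ,  0.  ]), 'contact_force': array([-0.78, -0.48, -4.65]), 'wrist_torque': array([-0.03,  0.01,  0.01]), 'grip_width': 61.780984674320365}
```

View pics/side2.png

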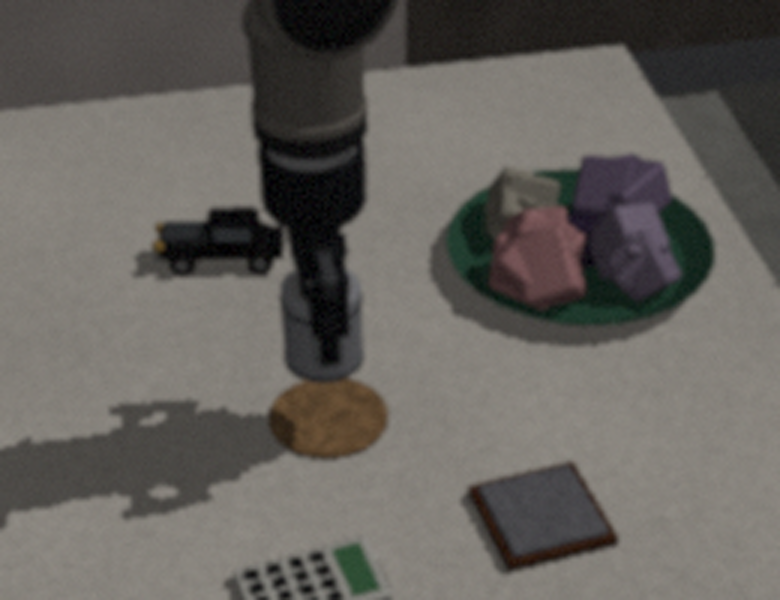

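The picture shows the left canister hanging upright, well clear of its coaster, whose centre is at about full-picture (289.5, 198.8). The force reads about 4 N, which points to the ore. I'm setting it back, shifted 3–4 mm toward the coaster's middle.

>>> send_rows([
  {"x": 0.3, "y": -0.5, "z": 2, "fingers": 1, "twist": 0},
  {"x": 0.3, "y": -0.5, "z": 4, "fingers": 1, "twist": 0},
  {"x": 0.3, "y": -0.5, "z": 5.5, "fingers": 1, "twist": 0},
  {"x": 0.3, "y": -0.5, "z": 6.3, "fingers": 1, "twist": 0},
  {"x": 0.3, "y": -0.5, "z": 6.6, "fingers": 1, "twist": 0},
  {"x": 0.3, "y": -0.5, "z": 6.8, "fingers": 1, "twist": 0},
  {"x": 0.3, "y": -0.5, "z": 7, "fingers": 1, "twist": 0},
  {"x": 0.3, "y": -0.5, "z": 7, "fingers": 1, "twist": 0},
])

```text
time_s: 6.7
position: [512.7, 182.7, 19.7]
orientation: [-3.141, 0.002, -0.003]
contact_force: [-3.6, -1.4, 3.3]
grip_width: 61.8
```

>>> send_rows([
  {"x": 0, "y": 0, "z": 0, "fingers": 1, "twist": 0},
  {"x": 0, "y": 0, "z": 0, "fingers": 1, "twist": 0},
])

```text
time_s: 6.95
position: [512.7, 182.7, 19.7]
orientation: [-3.141, 0.002, -0.003]
contact_force: [-3.1, -1.4, 6.2]
grip_width: 61.9
```

>>> send_rows([
  {"x": 0, "y": 0, "z": -0.1, "fingers": 0.1, "twist": 0},
  {"x": 0, "y": 0, "z": -0.1, "fingers": 0, "twist": 0},
  {"x": 0, "y": 0, "z": -0.1, "fingers": 0, "twist": 0},
  {"x": 0, "y": 0, "z": -0.1, "fingers": 0, "twist": 0},
  {"x": 0, "y": 0, "z": -0.1, "fingers": 0, "twist": 0},
  {"x": 0, "y": 0, "z": -0.1, "fingers": 0, "twist": 0},
  {"x": 0, "y": 0, "z": -0.1, "fingers": 0, "twist": 0},
  {"x": 0, "y": 0, "z": -0.1, "fingers": 0, "twist": 0},
])

```text
time_s: 7.95
position: [512.3, 182.6, 19.2]
orientation: [3.142, -0.002, -0.0]
contact_force: [0.6, -0.8, -0.3]
grip_width: 85.4
```

>>> send_rows([
  {"x": 0, "y": 0, "z": -1, "fingers": 0, "twist": 0},
  {"x": 0, "y": 0, "z": -3, "fingers": 0, "twist": 0},
  {"x": 0, "y": 0, "z": -6, "fingers": 0, "twist": 0},
  {"x": 0, "y": 0, "z": -10, "fingers": 0, "twist": 0},
  {"x": 0, "y": 0, "z": -16, "fingers": 0, "twist": 0},
  {"x": 0, "y": 0, "z": -16, "fingers": 0, "twist": 0},
  {"x": 0, "y": 0, "z": -16, "fingers": 0, "twist": 0},
  {"x": 0, "y": 0, "z": -16, "fingers": 0, "twist": 0},
])

```text
time_s: 8.95
position: [511.4, 182.5, 178.0]
orientation: [3.141, -0.002, -0.004]
contact_force: [0.8, 0.4, -0.9]
grip_width: 85.7
```

>>> send_rows([
  {"x": 0.3, "y": 42.7, "z": 0, "fingers": 0, "twist": 0},
  {"x": 0.3, "y": 42.7, "z": 0, "fingers": 0, "twist": 0},
  {"x": 0.3, "y": 42.7, "z": 0, "fingers": 0, "twist": 0},
  {"x": 0.3, "y": 42.7, "z": 0, "fingers": 0, "twist": 0},
  {"x": 0.3, "y": 42.7, "z": 0, "fingers": 0, "twist": 0},
  {"x": 0.3, "y": 42.7, "z": 0, "fingers": 0, "twist": 0},
  {"x": 0.3, "y": 42.7, "z": 0, "fingers": 0, "twist": 0},
  {"x": 0.3, "y": 42.7, "z": 4, "fingers": 0, "twist": 0},
])

```text
time_s: 9.95
position: [515.7, -249.2, 139.8]
orientation: [3.138, -0.009, 0.007]
contact_force: [1.1, 0.6, -1.0]
grip_width: 85.4
```

>>> send_rows([
  {"x": 0, "y": 0, "z": 0, "fingers": 0, "twist": 0},
  {"x": 0, "y": 0, "z": 0, "fingers": 0, "twist": 0},
])

```text
time_s: 10.2
position: [515.1, -243.9, 139.6]
orientation: [-3.141, 0.0, 0.001]
contact_force: [0.3, -0.5, 1.0]
grip_width: 85.4
```

```bash
python3 - <<'E'
from h import *
from plant import sensors
import cv2
s=sensors.get_state();print(s["position"],s["contact_force"])
im=optics.read_camera("side")[:,:,::-1]
cv2.imwrite("pics/side3.png",cv2.resize(im[130:480,200:480],None,fx=1.7,fy=1.7,interpolation=cv2.INTER_CUBIC))
E
```

```text
[ 515.05 -243.89  139.62] [ 0.28 -0.47  0.98]
```

View pics/side3.png

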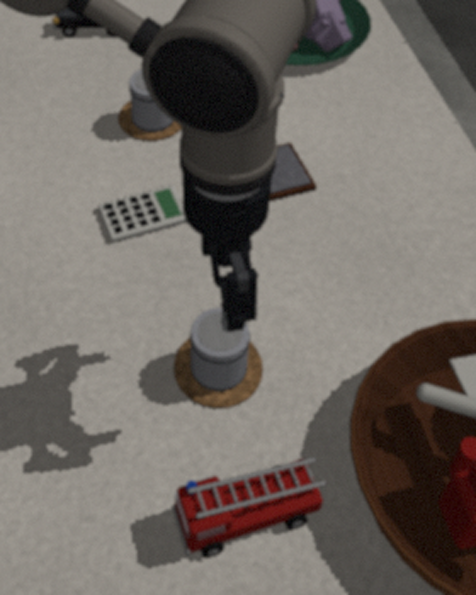

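The left canister stands on its coaster near full-picture (289, 188). The gripper is over the right canister, at about (329, 325), and the engine is clear of it. I'm descending and gripping.

>>> send_rows([
  {"x": 0, "y": 0, "z": 0, "fingers": 0, "twist": 0},
  {"x": 0, "y": 0, "z": 3, "fingers": 0, "twist": 0},
  {"x": 0, "y": 0, "z": 6, "fingers": 0, "twist": 0},
  {"x": 0, "y": 0, "z": 8, "fingers": 0, "twist": 0},
  {"x": 0, "y": 0, "z": 10, "fingers": 0, "twist": 0},
  {"x": 0, "y": 0, "z": 11.5, "fingers": 0, "twist": 0},
  {"x": 0, "y": 0, "z": 12.1, "fingers": 0, "twist": 0},
  {"x": 0, "y": 0, "z": 12.1, "fingers": 0, "twist": 0},
])

```text
time_s: 11.25
position: [515.0, -244.4, 18.5]
orientation: [3.141, -0.001, 0.0]
contact_force: [-0.0, 0.6, 0.2]
grip_width: 85.2
```

>>> send_rows([
  {"x": 0, "y": 0, "z": 0, "fingers": 1, "twist": 0},
  {"x": 0, "y": 0, "z": 0, "fingers": 1, "twist": 0},
  {"x": 0, "y": 0, "z": 0, "fingers": 1, "twist": 0},
  {"x": 0, "y": 0, "z": 0, "fingers": 1, "twist": 0},
  {"x": 0, "y": 0, "z": 0, "fingers": 1, "twist": 0},
  {"x": 0, "y": 0, "z": 0, "fingers": 1, "twist": 0},
  {"x": 0, "y": 0, "z": 0, "fingers": 1, "twist": 0},
  {"x": 0, "y": 0, "z": 0, "fingers": 1, "twist": 0},
])

```text
time_s: 12.25
position: [515.3, -244.5, 19.4]
orientation: [3.141, -0.002, 0.002]
contact_force: [-0.9, 1.9, 6.0]
grip_width: 59.9
```

The opening is 59.9 mm here against 61.8 mm on the left one. I'll check that before lifting.

```bash
python3 - <<'E'
from h import *
from plant import sensors
import cv2
s=sensors.get_state();print(s["position"],s["contact_force"],s["wrist_torque"],s["grip_width"])
im=optics.read_camera("side")[:,:,::-1];t=optics.read_camera("top")[:,:,::-1]
f=lambda im,x,y,w,h:cv2.resize(im[y:y+h,x:x+w],None,fx=4,fy=4,interpolation=cv2.INTER_CUBIC)
cv2.imwrite("pics/c4.png",np.hstack([f(im,280,250,100,120),f(t,360,190,100,120)]))
E
```

```text
[ 515.33 -244.48   19.44] [-0.86  1.92  6.02] [0.33 0.16 0.  ] 59.942597165904665
```

View pics/c4.png

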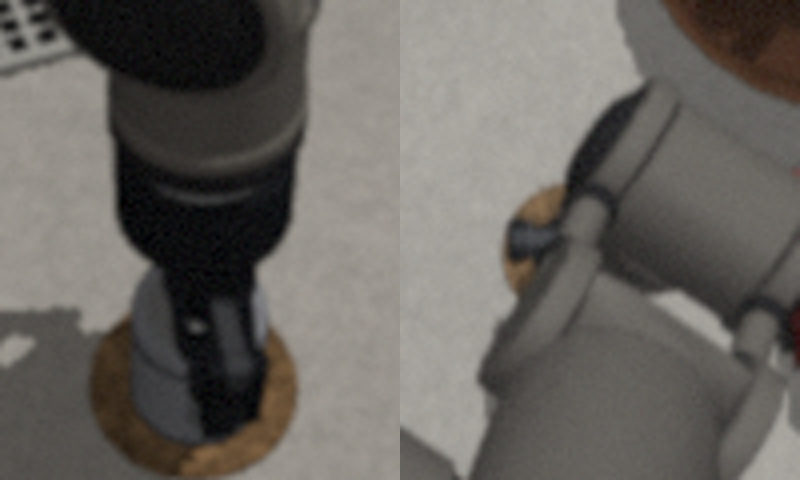

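The fingertip seems to sit to the +x side of the canister's axis (crop x 232 against 200). I'll check that with projections.

```bash
cat >> h.py <<'E'
def px(n,p):
    c=optics.get_calibration(n);f=240/np.tan(np.radians(c["vertical_fov"]/2));E=c["extrinsics"]
    q=E[:3,:3].T@(np.array(p,float)-E[:3,3]);return np.array([q[0]/q[2]*f+c["cx"],q[1]/q[2]*f+c["cy"]])
E
python3 - <<'E'
from h import *
P=lambda p:(px("side",p)-[280,250])*4
print("outer tip c, +-11:",[P([515.3+d,-280,22]) for d in(-11,0,11)])
print("base edges at x=515:",P([515+31*.98,-244.4-31*.2,10]),P([515-31*.98,-244.4+31*.2,10]),"bottom",P([509,-274,4]))
print("lid c",P([515,-244.4,74]),"coaster c",P([515,-244.4,4]), "ring L/R/B",P([466,-234,4]),P([563,-254,4]))
print("left view: tip",(px("side",[509.3,141.7,91])-[180,60])*3,"lid",(px("side",[509.3,177.7,144])-[180,60])*3)
E
```

```text
outer tip c, +-11: [array([186.44, 435.77]), array([210.15, 431.37]), array([233.78, 426.99])]
base edges at x=515: [257.47 378.  ] [125.44 378.22] bottom [192.79 442.38]
lid c [194.38 301.88] coaster c [191.19 384.86] ring L/R/B [ 85.08 384.31] [294.91 384.32]
left view: tip [326.27 366.6 ] lid [315.61 282.4 ]
```

The projections put the canister within about 4 mm of the grip line, well inside the 22 mm pads, so I'll try a small slow lift.

>>> send_rows([
  {"x": 0, "y": 0, "z": -0.2, "fingers": 1, "twist": 0},
  {"x": 0, "y": 0, "z": -0.4, "fingers": 1, "twist": 0},
  {"x": 0, "y": 0, "z": -0.7, "fingers": 1, "twist": 0},
  {"x": 0, "y": 0, "z": -1, "fingers": 1, "twist": 0},
  {"x": 0, "y": 0, "z": -1, "fingers": 1, "twist": 0},
  {"x": 0, "y": 0, "z": -1, "fingers": 1, "twist": 0},
])

```text
time_s: 13.1
position: [514.8, -244.4, 28.3]
orientation: [3.142, -0.002, -0.0]
contact_force: [-0.3, -0.4, -1.7]
grip_width: 60.1
```

```bash
python3 - <<'E'
from h import *
from plant import sensors
import cv2
s=sensors.get_state();print(s["position"],s["contact_force"],s["wrist_torque"],s["grip_width"])
im=optics.read_camera("side")[:,:,::-1]
cv2.imwrite("pics/c5.png",cv2.convertScaleAbs(cv2.resize(im[300:380,290:370],None,fx=7,fy=7,interpolation=cv2.INTER_CUBIC),alpha=1.8))
E
```

```text
[ 514.81 -244.37   28.27] [-0.25 -0.35 -1.66] [ 0.   -0.02 -0.01] 60.10292356677634
```

View pics/c5.png

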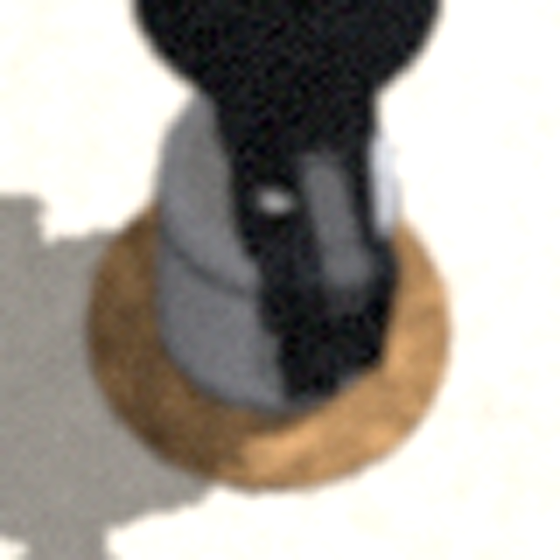

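The canister hangs upright and the force reads about 1.7 N including bias, so it's the light one. The finger (crop centre about 333) is offset from the canister (277) but holding firm. I'll continue slowly to 5 cm up.

>>> send_rows([
  {"x": 0, "y": 0, "z": -1, "fingers": 1, "twist": 0},
  {"x": 0, "y": 0, "z": -2, "fingers": 1, "twist": 0},
  {"x": 0, "y": 0, "z": -3, "fingers": 1, "twist": 0},
  {"x": 0, "y": 0, "z": -4, "fingers": 1, "twist": 0},
  {"x": 0, "y": 0, "z": -4.5, "fingers": 1, "twist": 0},
  {"x": 0, "y": 0, "z": -4.5, "fingers": 1, "twist": 0},
  {"x": 0, "y": 0, "z": -4.5, "fingers": 1, "twist": 0},
  {"x": 0, "y": 0, "z": -4.5, "fingers": 1, "twist": 0},
])

```text
time_s: 14.15
position: [514.6, -244.2, 72.9]
orientation: [-3.141, 0.002, 0.001]
contact_force: [0.6, -0.2, -0.8]
grip_width: 60.5
```

>>> send_rows([
  {"x": 0, "y": 0, "z": 0, "fingers": 1, "twist": 0},
  {"x": 0, "y": 0, "z": 0, "fingers": 1, "twist": 0},
  {"x": 0, "y": 0, "z": 0, "fingers": 1, "twist": 0},
  {"x": 0, "y": 0, "z": 0, "fingers": 1, "twist": 0},
])

```text
time_s: 14.65
position: [514.8, -244.4, 73.3]
orientation: [3.142, -0.002, 0.0]
contact_force: [0.9, -0.2, -1.3]
grip_width: 60.0
```

The right canister reads about 1.3 N against 4.65 N on the left, so the left holds the ore. I'm setting the right one down.

>>> send_rows([
  {"x": 0, "y": 0, "z": 1.5, "fingers": 1, "twist": 0},
  {"x": 0, "y": 0, "z": 3, "fingers": 1, "twist": 0},
  {"x": 0, "y": 0, "z": 4.2, "fingers": 1, "twist": 0},
  {"x": 0, "y": 0, "z": 4.8, "fingers": 1, "twist": 0},
  {"x": 0, "y": 0, "z": 5.1, "fingers": 1, "twist": 0},
  {"x": 0, "y": 0, "z": 5.3, "fingers": 1, "twist": 0},
  {"x": 0, "y": 0, "z": 5.5, "fingers": 1, "twist": 0},
  {"x": 0, "y": 0, "z": 5.5, "fingers": 1, "twist": 0},
])

```text
time_s: 15.65
position: [515.1, -244.6, 19.4]
orientation: [3.141, -0.001, 0.002]
contact_force: [-2.1, 0.6, 5.4]
grip_width: 60.3
```

>>> send_rows([
  {"x": 0, "y": 0, "z": 0, "fingers": 1, "twist": 0},
  {"x": 0, "y": 0, "z": 0, "fingers": 1, "twist": 0},
])

```text
time_s: 15.9
position: [515.1, -244.5, 19.4]
orientation: [3.141, -0.001, 0.002]
contact_force: [-2.4, 0.6, 6.2]
grip_width: 60.4
```

>>> send_rows([
  {"x": 0, "y": 0, "z": -0.1, "fingers": 0.1, "twist": 0},
  {"x": 0, "y": 0, "z": -0.1, "fingers": 0, "twist": 0},
  {"x": 0, "y": 0, "z": -0.1, "fingers": 0, "twist": 0},
  {"x": 0, "y": 0, "z": -0.1, "fingers": 0, "twist": 0},
  {"x": 0, "y": 0, "z": -0.1, "fingers": 0, "twist": 0},
  {"x": 0, "y": 0, "z": -0.1, "fingers": 0, "twist": 0},
  {"x": 0, "y": 0, "z": -0.1, "fingers": 0, "twist": 0},
  {"x": 0, "y": 0, "z": -0.1, "fingers": 0, "twist": 0},
])

```text
time_s: 16.9
position: [514.9, -244.4, 19.3]
orientation: [3.141, -0.002, 0.0]
contact_force: [-0.4, 0.4, -0.2]
grip_width: 85.3
```

>>> send_rows([
  {"x": 0, "y": 0, "z": -1, "fingers": 0, "twist": 0},
  {"x": 0, "y": 0, "z": -3, "fingers": 0, "twist": 0},
  {"x": 0, "y": 0, "z": -6, "fingers": 0, "twist": 0},
  {"x": 0, "y": 0, "z": -10, "fingers": 0, "twist": 0},
  {"x": 0, "y": 0, "z": -16, "fingers": 0, "twist": 0},
  {"x": 0, "y": 0, "z": -16, "fingers": 0, "twist": 0},
  {"x": 0, "y": 0, "z": -16, "fingers": 0, "twist": 0},
  {"x": 0, "y": 0, "z": -16, "fingers": 0, "twist": 0},
])

```text
time_s: 17.9
position: [514.1, -243.9, 178.0]
orientation: [-3.14, 0.002, 0.004]
contact_force: [-0.1, -0.8, -0.0]
grip_width: 85.3
```

>>> send_rows([
  {"x": -0.3, "y": -42.7, "z": 0, "fingers": 0, "twist": 0},
  {"x": -0.3, "y": -42.7, "z": 0, "fingers": 0, "twist": 0},
  {"x": -0.3, "y": -42.7, "z": 0, "fingers": 0, "twist": 0},
  {"x": -0.3, "y": -42.7, "z": 0, "fingers": 0, "twist": 0},
  {"x": -0.3, "y": -42.7, "z": 0, "fingers": 0, "twist": 0},
  {"x": -0.3, "y": -42.7, "z": 0, "fingers": 0, "twist": 0},
  {"x": -0.3, "y": -42.7, "z": 0, "fingers": 0, "twist": 0},
  {"x": -0.3, "y": -42.7, "z": 4, "fingers": 0, "twist": 0},
])

```text
time_s: 18.9
position: [513.2, 186.6, 140.0]
orientation: [-3.14, -0.006, -0.007]
contact_force: [-0.7, -0.3, -1.4]
grip_width: 85.4
```

>>> send_rows([
  {"x": 0, "y": 0, "z": 0, "fingers": 0, "twist": 0},
  {"x": 0, "y": 0, "z": 0, "fingers": 0, "twist": 0},
])

```text
time_s: 19.15
position: [512.5, 182.1, 139.5]
orientation: [3.141, -0.003, -0.001]
contact_force: [-0.2, -0.2, 0.3]
grip_width: 85.5
```

```bash
python3 - <<'E'
from h import *
from plant import sensors
import cv2
s=sensors.get_state();print(s["position"],s["contact_force"])
im=optics.read_camera("side")[:,:,::-1];t=optics.read_camera("top")[:,:,::-1]
f=lambda im,x,y,w,h:cv2.resize(im[y:y+h,x:x+w],None,fx=5,fy=5,interpolation=cv2.INTER_CUBIC)
cv2.imwrite("pics/c6.png",np.vstack([np.hstack([f(im,290,300,80,60),f(t,375,220,80,60)]),np.hstack([f(im,250,150,80,60),f(t,220,220,80,60)])]))
E
```

```text
[512.53 182.15 139.55] [-0.16 -0.21  0.34]
```

View pics/c6.png

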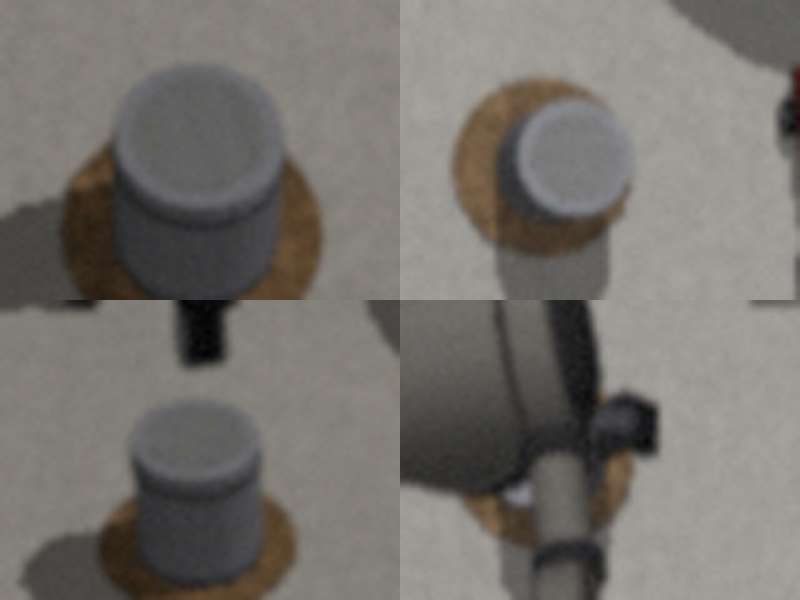

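The right canister stands upright on its coaster. Its lid is at top-view (409.8, 251), about 4 mm off from before but within tolerance. The left one stands upright, with its lid at side-view (288.6, 177.8). I'm regripping the left one.

>>> send_rows([
  {"x": 0, "y": 0, "z": 0, "fingers": 0, "twist": 0},
  {"x": 0, "y": 0, "z": 3, "fingers": 0, "twist": 0},
  {"x": 0, "y": 0, "z": 6, "fingers": 0, "twist": 0},
  {"x": 0, "y": 0, "z": 8, "fingers": 0, "twist": 0},
  {"x": 0, "y": 0, "z": 10, "fingers": 0, "twist": 0},
  {"x": 0, "y": 0, "z": 11.5, "fingers": 0, "twist": 0},
  {"x": 0, "y": 0, "z": 12.1, "fingers": 0, "twist": 0},
  {"x": 0, "y": 0, "z": 12.1, "fingers": 0, "twist": 0},
])

```text
time_s: 20.25
position: [512.4, 182.6, 18.4]
orientation: [3.142, -0.002, 0.0]
contact_force: [0.0, -0.2, -0.2]
grip_width: 85.3
```

>>> send_rows([
  {"x": 0, "y": 0, "z": 0, "fingers": 1, "twist": 0},
  {"x": 0, "y": 0, "z": 0, "fingers": 1, "twist": 0},
  {"x": 0, "y": 0, "z": 0, "fingers": 1, "twist": 0},
  {"x": 0, "y": 0, "z": 0, "fingers": 1, "twist": 0},
  {"x": 0, "y": 0, "z": 0, "fingers": 1, "twist": 0},
  {"x": 0, "y": 0, "z": 0, "fingers": 1, "twist": 0},
  {"x": 0, "y": 0, "z": 0, "fingers": 1, "twist": 0},
  {"x": 0, "y": 0, "z": 0, "fingers": 1, "twist": 0},
], squeeze=60)

```text
time_s: 21.25
position: [512.9, 182.7, 19.5]
orientation: [-3.141, 0.001, -0.003]
contact_force: [-1.8, -0.1, 5.9]
grip_width: 61.6
```

>>> send_rows([
  {"x": 0, "y": 0, "z": -1, "fingers": 1, "twist": 0},
  {"x": 0, "y": 0, "z": -4, "fingers": 1, "twist": 0},
  {"x": 0, "y": 0, "z": -7, "fingers": 1, "twist": 0},
  {"x": 0, "y": 0, "z": -10, "fingers": 1, "twist": 0},
  {"x": 0, "y": 0, "z": -13, "fingers": 1, "twist": 0},
  {"x": 0, "y": 0, "z": -16, "fingers": 1, "twist": 0},
  {"x": 0, "y": 0, "z": -16, "fingers": 1, "twist": 0},
  {"x": 0, "y": 0, "z": -16, "fingers": 1, "twist": 0},
])

```text
time_s: 22.25
position: [511.4, 182.5, 177.0]
orientation: [3.141, -0.002, -0.003]
contact_force: [-0.1, 0.7, -4.5]
grip_width: 61.5
```

>>> send_rows([
  {"x": 1, "y": 1, "z": 0, "fingers": 1, "twist": 0},
  {"x": 3.5, "y": 3.5, "z": 0, "fingers": 1, "twist": 0},
  {"x": 6.5, "y": 6.7, "z": 0, "fingers": 1, "twist": 0},
  {"x": 9.5, "y": 10, "z": 0, "fingers": 1, "twist": 0},
  {"x": 12.2, "y": 13, "z": 0, "fingers": 1, "twist": 0},
  {"x": 13.6, "y": 14.5, "z": 0, "fingers": 1, "twist": 0},
  {"x": 14.1, "y": 15, "z": 0, "fingers": 1, "twist": 0},
  {"x": 14.1, "y": 15, "z": 0, "fingers": 1, "twist": 0},
])

```text
time_s: 23.25
position: [652.8, 32.2, 177.2]
orientation: [-3.141, 0.002, 0.003]
contact_force: [0.4, 0.4, -4.9]
grip_width: 61.9
```

>>> send_rows([
  {"x": 0, "y": 0, "z": 0, "fingers": 1, "twist": 0},
  {"x": 0, "y": 0, "z": 0, "fingers": 1, "twist": 0},
  {"x": 0, "y": 0, "z": 0, "fingers": 1, "twist": 0},
  {"x": 0, "y": 0, "z": 0, "fingers": 1, "twist": 0},
  {"x": 0, "y": 0, "z": 0, "fingers": 1, "twist": 0},
  {"x": 0, "y": 0, "z": 0, "fingers": 1, "twist": 0},
  {"x": 0, "y": 0, "z": 0, "fingers": 1, "twist": 0},
  {"x": 0, "y": 0, "z": 0, "fingers": 1, "twist": 0},
])

```text
time_s: 24.25
position: [653.1, 32.5, 178.3]
orientation: [3.142, -0.002, -0.0]
contact_force: [-0.3, -0.1, -4.4]
grip_width: 61.6
```

```bash
python3 - <<'E'
from h import *
from plant import sensors
import cv2
s=sensors.get_state();print(s["time_s"],s["position"],s["contact_force"],s["wrist_torque"],s["grip_width"],s["joint_velocities"])
im=optics.read_camera("side")[:,:,::-1]
print("pad pred",px("side",[653.7,34,14]),"lid pred",px("side",[*s["position"][:2],s["position"][2]+55]))
cv2.imwrite("pics/side7.png",cv2.resize(im[50:480,200:460],None,fx=1.39,fy=1.39,interpolation=cv2.INTER_CUBIC))
E
```

```text
24.25 [653.12  32.45 178.27] [-0.3  -0.11 -4.41] [ 0.02 -0.03  0.04] 61.5738505746516 [ 0.  0. -0. -0. -0. -0.]
pad pred [359.71 229.27] lid pred [367.23 151.58]
```

View pics/side7.png

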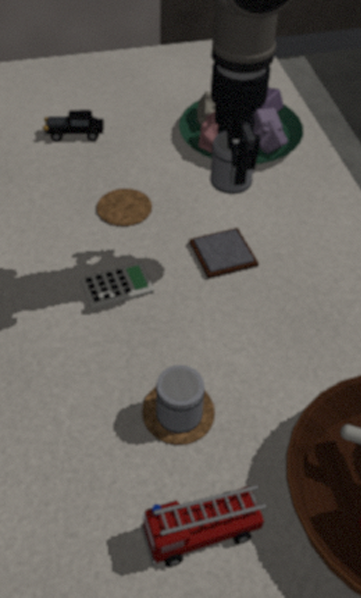

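The last picture shows the left canister held upright above the pad, whose centre is at full-picture (361, 231) against a predicted (360, 229). The right canister stands on its coaster, and the toys and calculator look unmoved. I'm handing the job in.

```bash
python3 -c "
from plant import manip,sensors
print(manip.close_job()); s=sensors.get_state();print(s['time_s'],s['position'],s['grip_width'],s['contact_force'])"
```

```text
the job is handed in; nothing more can be done
None
the job is handed in; nothing more can be done
```

I hefted both canisters and handed the job in at about 24 s. The left canister is the heavier, and it finished held over the display pad. The hand-in gives no verdict.

**Hefting:** the left canister pulled about 4.5 N on the wrist and the right about 1.5 N, both including up to about 1 N of sensor error. I set the left back on its coaster before lifting the right, put the right down on its own coaster, then picked the left up again.

**Last checks:**
- **Heavier canister:** the gripper was still at (653, 32, 178) mm with a 61.6 mm opening. My measured pad centre is (654, 34), and the canister's underside was about 150 mm above the pad.
- **Lighter canister:** it stands upright and let go, about 5 mm off the middle of its coaster.
- **Toys and calculator:** they look unmoved in the last side picture. I did not measure them.

**Checks that disagreed:**
- The gripper opening on the right canister read about 60 mm instead of 62 mm. The pictures showed the fingers roughly 4 to 8 mm off its axis, but it held firm. It came down about 4 mm from where it started.
- The two cameras differed by about 7 mm on the pad's position across the robot (y). I used the top camera's value, and the difference is well inside the 45 mm limit.

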